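Lay the hand generator on its back and fit its crank

ROBOT

A 7-joint arm with a two-finger parallel gripper is mounted at the origin on the work surface. World frame = base frame: x ahead of the robot, y to its left, z up, the work surface at z = 0. Lengths are in m, angles in rad, forces in N, time in s.
With the tool pointing down it reaches from about 0.35 to 0.9 m from the base axis. Payload 19.9 kg.
Tool frame: the origin (TCP) lies midway between the tips of the shut fingers; the grasp point (between the pads) lies 19 mm behind it; y points along the fingers, z is the direction in which the jaws open and shut, and the axes are right-handed (so a half turn about y gives the same grasp; the last joint's range is limited). The gripper opens to 94 mm and grips with 3 to 60 N. Pads are 16 mm wide; open, the fingers measure 119 mm over their backs; the gripper's body (75 mm by 177 mm) begins 78 mm behind the grasp point.
Start: joints at [1.073, 0.417, -0.01, 1.614, 0.005, 1.111, -0.053], TCP at [0.275, -0.561, 0.205] pointing down, gripper open.
Joint ranges: [-2.81, 2.81], [-0.39, 2.02], [-1.27, 1.25], [0.06, 2.57], [-1.19, 4.33], [0.19, 2], [-2.82, 2.82]. Speed limits (rad/s): [1.89, 1.89, 2.39, 2.39, 3.01, 3.01, 3.01].

INTERFACE

Orientations are given as a 3x3 rotation matrix whose columns are the frame's x, y, z axes.
In Python, from rig import bot gives the robot as it stands. The module is installed in compiled form; this text tells all that it offers.
- The arm moves only by the tool step_arm, never from a script. Its argument "targets" is text: rows parted by semicolons, each of 5 numbers parted by spaces: the shift along the tool's x, y, z normalised to -1 to 1, where 1 is 0.15 m, then the turn about the tool's y normalised to -1 to 1, where 1 is 1.5 rad, then the gripper's target within -1 to 1 (fully open at 1, half-way at 0, shut at -1). A call has 1 to 20 rows; each row shifts and turns the commanded pose from where the row before left it, along the tool's axes as they then stand; what a row does not reach is not made up. A row lasts 1/10 s, in which the tool goes at most 50 mm and 8.59 degrees, less where a joint would pass 70% of its speed; a pose out of reach is approached as far as the arm can. A call with a number of a shift or a turn outside -1 to 1 is refused whole. A call with a gripper value outside its range is refused whole. The fingers move at their own pace and stop on an object; "newtons" is the grip in N (left out, the last holds). Time passes only in rows, so rows that do not move let the fingers close. It gives the time, the measured TCP pose, the force and the opening at its end, in the units of the state.
- bot.observe(): the state, without advancing time (a new reading comes with each control period).
- bot.camera(name): name is "scene" or "top" or "wrist"; returns a dict with "frame" (480x640x3 uint8, blue, green, red), "depth" (480x640 float32, m along the optical axis (not along the pixel's ray), 0 where there is no reading), "fx", "fy", "cx", "cy" (pixels), "position" and "rotation" of the camera in the world. Camera axes: x right, y down, z forward; pixel columns grow to the right and rows downward; lengths in m; the calibration is good to about 2 mm. A picture is of the moment at which its call begins.
- bot.hand_in(): hands the job in, once; it reports no verdict.
The state is a dict: "time": time; "joints": joint angles; "qvel": joint speeds; "joint_torque": joint torques, N m; "ee_pos": TCP position; "ee_rot": TCP orientation; "contact_force": force on the tool from outside, world axes, zero at the start; "moment": the same for the moment, N m; "finger_gap": finger opening in m.
Only numpy, scipy, OpenCV 4.12 (cv2) and the standard library are available. Lean on these libraries where they do the work, as an engineer would, in place of code of your own. Each camera call takes 0.05 s, during which the arm holds its last target.

TASK

Fit the crank to the hand generator: push the generator's foot squarely up against the edge of the fixed plywood board beside it and tip it over that edge, so that it lies flat on its back on the board with its shaft pointing straight up. Then set the crank's hub on the shaft, press and turn it as needed until it drops over the square and sits fully home on the collar, and let go. Leave the wash bottle, the reagent bottle, the beaker and the roll of tape standing where they are.

Things in the scene. Friction and masses are not known exactly. Their poses are not given: they have to be found in the camera images.
- board: fixed plywood board flat on the bench, 260 mm along its x, 240 mm along its y, 12 mm thick. Origin: centre of its underside; z up. Its upright edge at y = -120 mm, with dark wooden lipping, is the fence. The generator starts on the bench outside it and is tipped over it in the board's +y direction.
- fence (a point): middle of the top of the fence edge, 12 mm above the bench; axes as the board's: the fence runs along x, the board lies on the +y side.
- generator: loose grey block-shaped housing, about 0.8 kg: 96 mm along x (front to back), 110 mm along y, 120 mm along z. Origin: centre of its underside. Starts upright, its flat back (face at x = -48 mm) 18 to 55 mm from the fence, square to it within 0.22 rad. Two binding posts, 17 mm thick, stand 16 mm up from the top at x = -24 mm, y = +-19 mm. Shaft along +x from the front face.
- generator_middle (a point): centre of the housing and of its weight, 60 mm above its underside. On the bench (friction 0.4 to 0.66) the generator slides if pushed at this height or lower, and tips if pushed near its top. With its back against the fence, 5 to 10 N near the top rolls it over; past about 50 degrees it falls onto its back, the foot end overhanging the edge by 15 to 45 mm, which is right.
- shaft_seat (a point): on the shaft's axis, in the outer face of the collar, at x = 58, y = 0, z = 60 mm of the generator; same axes. From the front face outwards: collar 40 mm across, 10 mm long; 16 mm square, 20 mm long, flats along the generator's y and z; round end 15 mm across, 8 mm long. Home, the hub's underside touches the collar here.
- crank: loose hand crank, about 0.18 kg, 116 mm long along x, lying with hub and handle up. Origin: midway along it, on its underside; z up. Aluminium arm 24 mm wide, 12 mm thick, along the underside from the hub (x = -40 mm) to x = 59 mm. Upright wooden handle 24 mm across at x = 45 mm, up to 58 mm above the underside.
- crank_hub (a point): centre of the hub's bore, in the underside plane; axes as the crank's. Hub: 36 by 36 mm steel block, 46 mm high, most of the weight, sides along x and y; bore 19 mm square, same sides, blind, 34 mm deep, open below. Fits the shaft in any of four quarter turns; more than about 0.15 rad out of line it rides on the end of the square, 20 mm above the collar.
- wash_bottle: bystander: white plastic wash bottle, 66 mm across, 150 mm to the cap, 193 mm to the top of its bent spout, which reaches 55 mm out along its x. Origin: centre of its underside.
- beaker: bystander: glass beaker, 72 mm across, 95 mm high. Origin: centre of its underside.
- tape: bystander: roll of clear tape lying flat on the board, 72 mm across, 22 mm high. Origin: centre of its underside.
- reagent_bottle: bystander: brown glass reagent bottle, 48 mm across, 100 mm high, standing on the bench beside the generator, on the side away from the robot. Origin: centre of its underside.
Things that resemble listed ones, but are neither listed nor needed, are in the scene too. Of the things that look like the generator, the larger one is meant. Of the things that look like the crank, take the one that is nearest to the robot's base at the start.

How it is judged:
On the way:
1. the generator lies flat on its back on the board, shaft straight up (angle between generator's own x axis and vertical below 0.06 rad and z of shaft_seat in the frame of board between 0.114 and 0.124 m and horizontal distance between shaft_seat and board below 0.16 m and distance between crank_hub and shaft_seat above 0.05 m), for 0.2 s.
At the end, for the whole second after the job is handed in: The generator rests flat on its back on the board, shaft up within 0.06 rad, collar face 114 to 124 mm above the bench and over the board; the crank is home on the square, hub underside within 5 mm of the collar's centre, handle up, upright within 0.13 rad; all at rest and released (angle between generator's own x axis and vertical below 0.06 rad and z of shaft_seat in the frame of board between 0.114 and 0.124 m and horizontal distance between shaft_seat and board below 0.16 m and distance between crank_hub and shaft_seat below 0.005 m and angle between the z axis of crank and the x axis of generator, either way round below 0.13 rad and angle between crank's own z axis and vertical below 0.15 rad and linear speed of each of generator, crank below 0.02 m/s); the robot touches nothing.
It fails at once if the wash bottle is knocked over or pushed more than 30 mm (angle between wash_bottle's own z axis and vertical above 0.5 rad or distance of wash_bottle from where it was at the start of the episode above 0.03 m).
It fails at once if the beaker is knocked over or pushed more than 30 mm (angle between beaker's own z axis and vertical above 0.5 rad or distance of beaker from where it was at the start of the episode above 0.03 m).
It fails at once if the reagent bottle is knocked over or pushed more than 30 mm (angle between reagent_bottle's own z axis and vertical above 0.5 rad or distance of reagent_bottle from where it was at the start of the episode above 0.03 m).
It fails at once if the roll of tape is pushed more than 30 mm (distance of tape from where it was at the start of the episode above 0.03 m).
It also fails if it takes over 48 s, if anything falls off the work surface, if the arm or the gripper's body presses on something with over 40 N, if the wrist force passes 120 N, or if a joint passes its speed limit or range.

## Working session

There is one attempt and no reset: what is moved stays moved. The work goes in short steps, Python scripts to look and compute and a tool call to move; the robot and the scene stay as the last step left them, time stands still between calls to the robot, and variables do not carry over. Pictures are saved under pics/ and viewed, and the job is handed in when it is done.

Besides the shell and the picture viewer there is one more tool, called after "Emit:" as name(argument=value, ...) on one line, values as JSON. step_arm: Moves the arm, as the interface text tells. Its arguments: {"type":"object","properties":{"targets":{"type":"string"},"newtons":{"type":"number"}},"required":["targets"]}

```bash
mkdir -p pics; cat > h.py <<'E'
import numpy as np,cv2
from rig import bot
def snap(name,tag):
    c=bot.camera(name); cv2.imwrite(f'pics/{tag}.png',c['frame']); np.savez(f'/tmp/{tag}.npz',**{k:np.array(v) for k,v in c.items()}); return c
def load(tag): return dict(np.load(f'/tmp/{tag}.npz'))
def pts(c,uv,z=None):
    uv=np.atleast_2d(np.array(uv,float)); R=c['rotation'];p=c['position']
    d=np.stack([(uv[:,0]-c['cx'])/c['fx'],(uv[:,1]-c['cy'])/c['fy'],np.ones(len(uv))],1)
    if z is None:
        dep=np.array([c['depth'][int(v),int(u)] for u,v in uv])
        return p+(d*dep[:,None])@R.T
    w=d@R.T
    return p+w*((z-p[2])/w[:,2])[:,None]
def cloud(c):
    vv,uu=np.mgrid[0:480,0:640]; D=c['depth']
    d=np.stack([(uu-c['cx'])/c['fx']*D,(vv-c['cy'])/c['fy']*D,D],-1)
    return c['position']+d@c['rotation'].T
E
python3 - <<'E'
from h import *
for n in ['scene','top','wrist']:
    c=snap(n,n+'0'); print(n,c['position'],c['rotation'].round(3).tolist(),c['fx'])
s=bot.observe();print(s)
E
```

```text
scene [1.1999322  0.19354019 0.97143758] [[-0.279, 0.779, -0.561], [0.96, 0.229, -0.16], [0.004, -0.583, -0.812]] 494.0623233022136
top [0.29491468 0.01170513 1.33747562] [[0.033, -0.975, 0.218], [-0.999, -0.034, 0.002], [0.006, -0.218, -0.976]] 481.78895750167766
wrist [ 0.33708162 -0.53028552  0.38343327] [[0.44, -0.872, -0.215], [-0.898, -0.428, -0.106], [-0.0, 0.24, -0.971]] 353.31196970105407
{'time': 0.15, 'joints': array([ 1.07346992,  0.41781676, -0.0102841 ,  1.6140144 ,  0.00473482,
        1.11073147, -0.05300399]), 'qvel': array([-3.59484776e-04, -1.25542555e-03, -3.34357251e-04, -1.32803872e-03,
        7.92375130e-04,  1.43895408e-03,  4.29226182e-05]), 'joint_torque': array([ 1.08063021e-03, -8.51532626e+01,  6.38983771e-01, -4.26138532e+01,
       -4.88857983e-02,  1.71300169e-02, -3.73482987e-05]), 'ee_pos': array([ 0.27497237, -0.56093893,  0.20499068]), 'ee_rot': array([[-8.97896733e-01, -5.19940631e-04,  4.40205846e-01],
       [-4.40206137e-01,  7.93243741e-04, -8.97896390e-01],
       [ 1.17662284e-04, -9.99999550e-01, -9.41132021e-04]]), 'contact_force': array([-0.08763939,  0.21103541,  0.20276994]), 'moment': array([0.00073068, 0.01901094, 0.01970691]), 'finger_gap': 0.0945293979083117}
```

View pics/scene0.png

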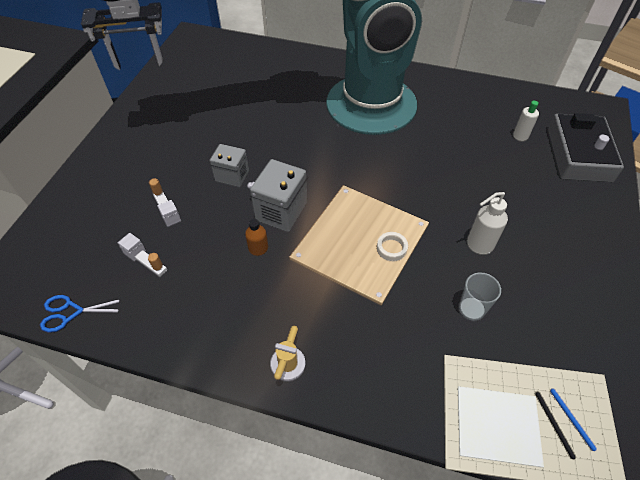

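View pics/top0.png

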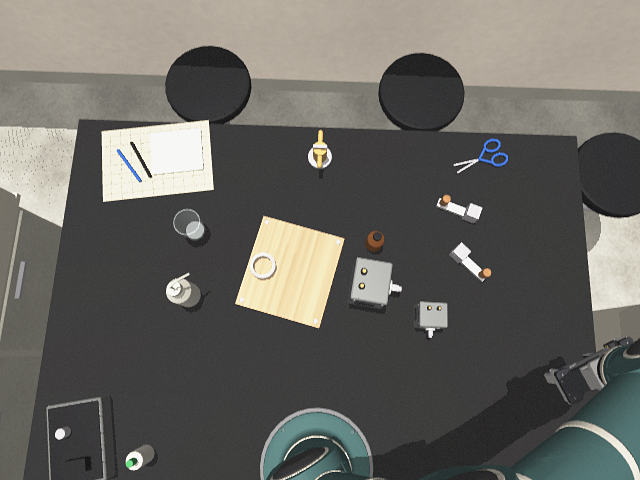

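View pics/wrist0.png

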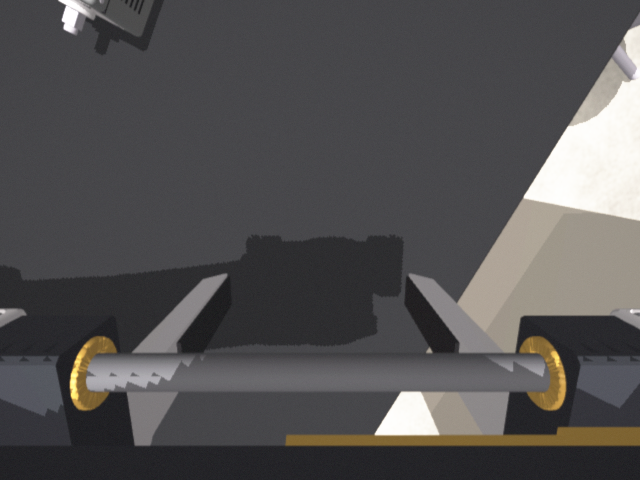

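Candidates: the generators are the large one at top (373,283) and the small one at (432,316), so I take the large one. The cranks are at top (470,262) and (460,208), and the nearer one looks like (470,262). I'll measure both and check in a crop.

```bash
python3 - <<'E'
from h import *
c=load('top0'); f=c['frame']
crop=f[180:350,230:510]; cv2.imwrite('pics/crop0.png',cv2.resize(crop,None,fx=2.8,fy=2.8,interpolation=cv2.INTER_CUBIC))
s=load('scene0'); cv2.imwrite('pics/crop1.png',cv2.resize(s['frame'][130:310,100:460],None,fx=2.2,fy=2.2,interpolation=cv2.INTER_CUBIC))
P=cloud(c)
for n,uv in dict(gen=(373,283),gsmall=(432,312),hubA=(460,251),hanA=(487,272),hubB=(473,212),hanB=(446,200),reag=(376,238),tape=(263,266),wash=(180,290),beak=(190,225)).items():
    print(n,P[uv[1],uv[0]].round(3),np.hypot(*P[uv[1],uv[0]][:2]).round(3))
# board corners
hsv=cv2.cvtColor(f,cv2.COLOR_BGR2HSV)
m=((P[...,2]>0.004)&(P[...,2]<0.02)).astype(np.uint8); 
n,l,st,ce=cv2.connectedComponentsWithStats(m); 
k=l[240,300]; 
ct=max(cv2.findContours((l==k).astype(np.uint8),0,2)[0],key=cv2.contourArea)
r=cv2.minAreaRect(ct[:,0].astype(np.float32)); b=cv2.boxPoints(r); w=pts(c,b,0.012); print(b,w, [np.linalg.norm(w[i]-w[i-1]) for i in range(4)])
# generator top z 0.12
m=((abs(P[...,2]-0.12)<0.008)).astype(np.uint8); m[:, :335]=0; m[:,400:]=0; m[:255]=0
Q=pts(c,np.argwhere(m)[:,::-1],0.12)[:,:2]; print(len(Q)); 
r=cv2.minAreaRect(Q.astype(np.float32)); print('gen',r, cv2.boxPoints(r))
for z in (0.136,):
    m=((abs(P[...,2]-z)<0.005)).astype(np.uint8); m[:, :335]=0; m[:,400:]=0; m[:255]=0
    n,l,st,ce=cv2.connectedComponentsWithStats(m); print(st,pts(c,ce[1:],z))
E
```

```text
gen [ 0.463 -0.128  0.118] 0.481
gsmall [ 0.398 -0.287  0.078] 0.491
hubA [ 0.569 -0.374  0.048] 0.681
hanA [ 0.512 -0.441  0.058] 0.676
hubB [ 0.682 -0.414  0.045] 0.798
hanB [ 0.711 -0.337  0.056] 0.787
reag [ 0.586 -0.138  0.097] 0.602
tape [0.516 0.167 0.005] 0.543
wash [0.426 0.352 0.145] 0.553
beak [0.627 0.382 0.005] 0.734
[[233.92569 305.1156 ]
 [260.2612  213.5683 ]
 [345.93814 238.21509]
 [319.60263 329.7624 ]] [[ 0.40413423  0.23928484  0.012     ]
 [ 0.66616895  0.18287865  0.012     ]
 [ 0.6024993  -0.06306409  0.012     ]
 [ 0.34570171  0.00289264  0.012     ]] [np.float64(0.24350694938625686), np.float64(0.2680370432370971), np.float64(0.2540505039710443), np.float64(0.26513259292153896)]
1537
gen ((0.27916020154953003, -0.09684480726718903), (0.0954446941614151, 0.49164271354675293), 82.0114517211914) [[ 0.02909211 -0.10994099]
 [ 0.51596385 -0.17826712]
 [ 0.52922827 -0.08374862]
 [ 0.04235655 -0.01542249]]
[[     0      0    640    480 307151]
 [   361    268      6      7     23]
 [   359    283      6      7     19]
 [   340    452      4      4      4]
 [   345    458      1      1      1]
 [   349    465      1      1      1]
 [   350    467      1      1      1]] [[ 0.49068147 -0.10272543  0.136     ]
 [ 0.45176549 -0.09768395  0.136     ]
 [ 0.05946836 -0.05652713  0.136     ]
 [ 0.04998529 -0.06487737  0.136     ]
 [ 0.03519616 -0.0744608   0.136     ]
 [ 0.03097581 -0.07685825  0.136     ]]
```

View pics/crop0.png

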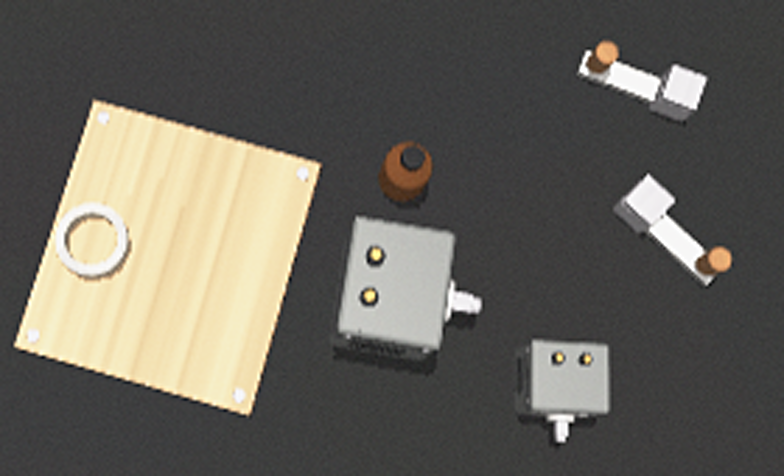

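View pics/crop1.png

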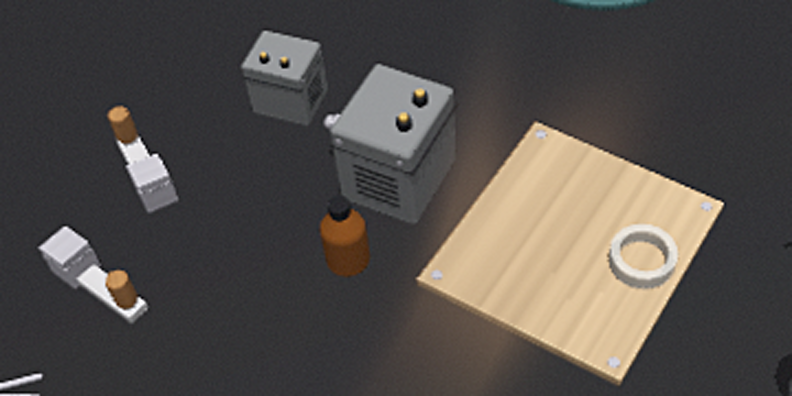

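```bash
python3 - <<'E'
from h import *
for t in ('top0','scene0'):
    c=load(t);P=cloud(c);X,Y,Z=P[...,0],P[...,1],P[...,2]
    def comp(m,name):
        n,l,st,ce=cv2.connectedComponentsWithStats(m.astype(np.uint8))
        if n<2: print(name,'none');return
        k=1+np.argmax(st[1:,4]); q=P[l==k]
        r=cv2.minAreaRect(q[:,:2].astype(np.float32)); print(t,name,len(q),'zmed',np.median(q[:,2]).round(4),'c',np.round(r[0],4),'sz',np.round(r[1],4),'ang',round(r[2],1),'mean',q.mean(0).round(4)); return q
    box=lambda a,b,d,e:(X>a)&(X<b)&(Y>d)&(Y<e)
    comp(box(.38,.55,-.23,-.03)&(abs(Z-.12)<.006),'gentop')
    comp(box(.3,.46,-.37,-.22)&(Z>.065)&(Z<.085),'gsmalltop')
    comp(box(.25,.46,-.4,-.2)&(Z>.02),'gsmallall')
    comp(box(.54,.63,-.2,-.08)&(Z>.04),'reag')
    comp(box(.5,.63,-.43,-.32)&(abs(Z-.046)<.006),'hubA')
    comp(box(.45,.56,-.48,-.39)&(abs(Z-.058)<.006),'hanA')
    comp(box(.45,.63,-.48,-.32)&(abs(Z-.012)<.005),'armA')
    q=comp(box(.3,.7,-.15,.3)&(abs(Z-.012)<.004),'board')
    if q is not None: r=cv2.minAreaRect(q[:,:2].astype(np.float32)); print(cv2.boxPoints(r))
    q=comp(box(.42,.5,-.25,-.16)&(Z>.05)&(Z<.1),'shaft')
E
```

```text
top0 gentop 1475 zmed 0.1193 c [ 0.469  -0.1241] sz [0.096  0.1097] ang 82.8 mean [ 0.4676 -0.1249  0.1193]
top0 gsmalltop 696 zmed 0.0796 c [ 0.3923 -0.2892] sz [0.0748 0.0662] ang 88.6 mean [ 0.3908 -0.2879  0.0792]
top0 gsmallall 906 zmed 0.079 c [ 0.3807 -0.289 ] sz [0.0751 0.091 ] ang 89.3 mean [ 0.388  -0.2847  0.0736]
top0 reag 259 zmed 0.0707 c [ 0.5906 -0.1401] sz [0.0462 0.0467] ang 70.2 mean [ 0.586  -0.1379  0.0743]
top0 hubA 168 zmed 0.0453 c [ 0.5686 -0.3788] sz [0.0343 0.038 ] ang 45.6 mean [ 0.5686 -0.3785  0.0453]
top0 hanA 59 zmed 0.0571 c [ 0.5098 -0.44  ] sz [0.0215 0.0213] ang 2.5 mean [ 0.5103 -0.44    0.0571]
top0 armA 185 zmed 0.0112 c [ 0.5295 -0.4243] sz [0.0774 0.0304] ang 46.7 mean [ 0.532  -0.4158  0.0113]
top0 board 6359 zmed 0.0116 c [0.504  0.0887] sz [0.2436 0.2615] ang 76.0 mean [0.5005 0.0839 0.0117]
[[ 0.3476376   0.00213519]
 [ 0.601379   -0.06108894]
 [ 0.66028017  0.17530295]
 [ 0.40653878  0.23852709]]
top0 shaft 87 zmed 0.0684 c [ 0.4604 -0.1929] sz [0.0324 0.0377] ang 83.9 mean [ 0.4584 -0.1905  0.069 ]
scene0 gentop 1386 zmed 0.1215 c [ 0.47
[... 340 characters left out ...]
4] sz [0.0379 0.0466] ang 21.9 mean [ 0.6033 -0.136   0.0727]
scene0 hubA 192 zmed 0.0478 c [ 0.5714 -0.3793] sz [0.0412 0.0358] ang 46.3 mean [ 0.5732 -0.378   0.0474]
scene0 hanA 68 zmed 0.0583 c [ 0.514  -0.4415] sz [0.0227 0.022 ] ang 40.4 mean [ 0.5155 -0.4401  0.058 ]
scene0 armA 93 zmed 0.0139 c [ 0.5239 -0.4312] sz [0.0439 0.0241] ang 48.4 mean [ 0.5262 -0.4291  0.0136]
scene0 board 7334 zmed 0.0135 c [0.5066 0.089 ] sz [0.2417 0.2645] ang 76.0 mean [0.5178 0.0849 0.0133]
[[ 0.34892958  0.00386982]
 [ 0.6055568  -0.06029076]
 [ 0.6641728   0.17415968]
 [ 0.40754563  0.23832026]]
scene0 shaft 26 zmed 0.0685 c [ 0.4604 -0.2048] sz [0.0114 0.016 ] ang 73.7 mean [ 0.4621 -0.2043  0.0675]
```

Crank A at (470,262) is the nearest, at 0.68 m against 0.79 m. The large generator is at (0.470,-0.124), about 0.11 rad off square and 47 mm from the fence, which fits the description. I'll straddle the shaft with both fingers and push.

Emit:
step_arm(targets="0 0 0 -0.097 0.5;0 0 0 -0.097 0.5;0 0 0 -0.097 0.5;0 0 0 -0.097 0.5;0 0 0 -0.097 0.5;0 0 0 -0.097 0.5;0 0 0 0 0.5", newtons=40)

```text
time: 0.85
ee_pos: [0.2749, -0.5611, 0.2051]
ee_rot: [[-0.237, -0.0, 0.971], [-0.971, 0.001, -0.237], [-0.001, -1.0, -0.0]]
contact_force: [0.2, 0.1, -0.7]
finger_gap: 0.0706
```

```bash
cat >> h.py <<'E'
B0=np.array([.505,.0889]); XB=np.array([.970,-.242]); YB=np.array([.242,.970])
def b2w(x,y): return B0+x*XB+y*YB
def w2b(p): d=np.asarray(p)[...,:2]-B0; return np.stack([d@XB,d@YB],-1)
def go(x,y,z,zang=None):
    s=bot.observe();R=s['ee_rot'];d=np.array([x,y,z])-s['ee_pos']
    print('t',round(s['time'],2),'tcp',s['ee_pos'].round(4),'b',w2b(s['ee_pos']).round(4),'zang',np.degrees(np.arctan2(R[1,2],R[0,2])).round(2),'F',s['contact_force'].round(1),'gap',round(s['finger_gap'],4))
    print('shift norm',(R.T@d/0.15).round(3))
E
python3 -c "
from h import *
p=b2w(.019,-.31);go(p[0],p[1],.205)"
```

```text
t 0.85 tcp [ 0.2749 -0.5611  0.2051] b [-0.0659 -0.6862] zang -13.72 F [ 0.2  0.1 -0.7] gap 0.0706
shift norm [-2.507e+00  2.000e-03  5.790e-01]
```

Emit:
step_arm(targets="-0.25 0 0.058 0 0.5;-0.25 0 0.058 0 0.5;-0.25 0 0.058 0 0.5;-0.25 0 0.058 0 0.5;-0.25 0 0.058 0 0.5;-0.25 0 0.058 0 0.5;-0.25 0 0.058 0 0.5;-0.25 0 0.058 0 0.5;-0.25 0 0.058 0 0.5;-0.25 0 0.058 0 0.5;0 0 0 0 0.5")

```text
time: 1.95
ee_pos: [0.4515, -0.2134, 0.2057]
ee_rot: [[-0.238, 0.001, 0.971], [-0.971, 0.001, -0.238], [-0.001, -1.0, 0.001]]
contact_force: [-0.4, -0.8, -0.3]
finger_gap: 0.0708
```

```bash
python3 -c "
from h import *
p=b2w(.019,-.31);go(p[0],p[1],.035)
snap('wrist','w1');go(p[0],p[1],.035)"
```

```text
t 1.95 tcp [ 0.4515 -0.2134  0.2057] b [ 0.0212 -0.3062] zang -13.79 F [-0.4 -0.8 -0.3] gap 0.0708
shift norm [ 0.025  1.138 -0.016]
t 2.0 tcp [ 0.4503 -0.216   0.2055] b [ 0.0207 -0.309 ] zang -13.9 F [-0.6 -1.1 -0.3] gap 0.0704
shift norm [ 0.006  1.137 -0.012]
```

View pics/w1.png

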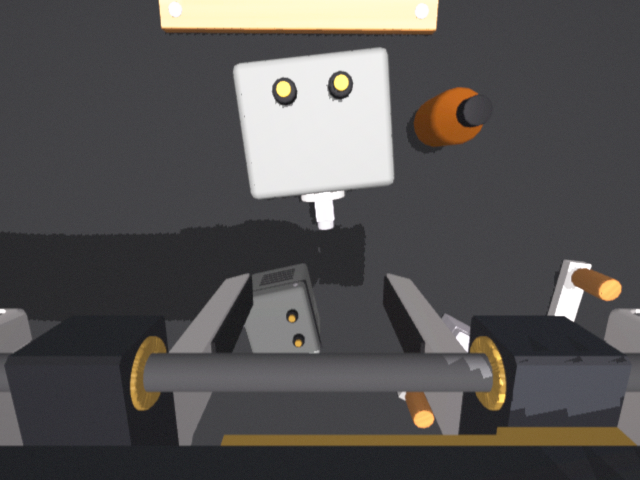

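The wrist view shows the fence level at row 30, the generator slightly turned at (315,125), and the shaft tip at (325,225) between the fingers. The small generator stays clear. Descending.

Emit:
step_arm(targets="0 0.227 0 0 0.5;0 0.227 0 0 0.5;0 0.227 0 0 0.5;0 0.227 0 0 0.5;0 0.227 0 0 0.5;0 0 0 0 0.5;0 0 0 0 0.5")

```text
time: 2.7
ee_pos: [0.4492, -0.2185, 0.0357]
ee_rot: [[-0.242, -0.001, 0.97], [-0.97, 0.0, -0.242], [-0.0, -1.0, -0.001]]
contact_force: [1.0, 0.6, 1.0]
finger_gap: 0.0706
```

```bash
python3 -c "
from h import *
p=b2w(.019,-.22-.01);go(p[0],p[1],.035)"
```

```text
t 2.7 tcp [ 0.4492 -0.2185  0.0357] b [ 0.0202 -0.3117] zang -14.01 F [1.  0.6 1. ] gap 0.0706
shift norm [-0.546  0.005 -0.008]
```

Emit:
step_arm(targets="-0.07 0 0 0 0.5;-0.07 0 0 0 0.5;-0.07 0 0 0 0.5;-0.04 0 0 0 0.5;-0.04 0 0 0 0.5;-0.04 0 0 0 0.5;-0.04 0 0 0 0.5;-0.04 0 0 0 0.5;-0.04 0 0 0 0.5;-0.04 0 0 0 0.5;-0.04 0 0 0 0.5;0 0 0 0 0.5")

```text
time: 3.9
ee_pos: [0.4688, -0.1397, 0.0352]
ee_rot: [[-0.239, 0.0, 0.971], [-0.971, 0.001, -0.239], [-0.001, -1.0, 0.0]]
contact_force: [-0.2, 1.2, -0.3]
finger_gap: 0.0705
```

```bash
python3 -c "
from h import *
p=b2w(.019,-.224);go(p[0],p[1],.035)
snap('top','t2');c=load('top2') if 0 else load('t2');P=cloud(c);X,Y,Z=[P[...,i] for i in range(3)]
m=(X>.38)&(X<.6)&(Y>-.25)&(Y<.03)&(abs(Z-.12)<.007)
n,l,st,ce=cv2.connectedComponentsWithStats(m.astype(np.uint8));k=1+np.argmax(st[1:,4]);q=P[l==k];r=cv2.minAreaRect(q[:,:2].astype(np.float32));print(r,w2b(cv2.boxPoints(r)).round(4))
cv2.imwrite('pics/t2c.png',cv2.resize(c['frame'][180:350,230:510],None,fx=2.8,fy=2.8))"
```

```text
t 3.9 tcp [ 0.4688 -0.1397  0.0352] b [ 0.0203 -0.2305] zang -13.81 F [-0.2  1.2 -0.3] gap 0.0705
shift norm [-0.044  0.001 -0.008]
((0.48421403765678406, -0.07520364224910736), (0.07757027447223663, 0.10978130996227264), 76.35771179199219) [[-0.0351 -0.2033]
 [ 0.0747 -0.2026]
 [ 0.0742 -0.1251]
 [-0.0356 -0.1258]]
```

View pics/t2c.png

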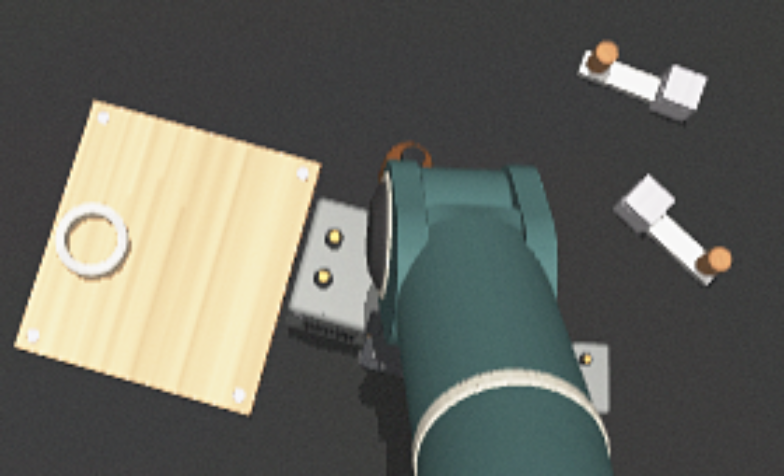

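The generator is now square to the fence, with a gap of about 5 mm left. Pushing on gently to make contact.

Emit:
step_arm(targets="-0.015 0 0 0 0.5;-0.015 0 0 0 0.5;-0.015 0 0 0 0.5;0 0 0 0 0.5")

```text
time: 4.35
ee_pos: [0.4701, -0.1339, 0.0351]
ee_rot: [[-0.24, -0.0, 0.971], [-0.971, 0.0, -0.24], [-0.0, -1.0, -0.0]]
contact_force: [0.3, -0.5, -0.1]
finger_gap: 0.0706
```

Emit:
step_arm(targets="-0.01 0 0 0 0.5;-0.01 0 0 0 0.5;0 0 0 0 0.5")

```text
time: 4.65
ee_pos: [0.4702, -0.1328, 0.0353]
ee_rot: [[-0.241, -0.001, 0.97], [-0.97, -0.001, -0.241], [0.002, -1.0, -0.001]]
contact_force: [-5.7, -12.2, 7.3]
finger_gap: 0.0704
```

In contact with the fence (13 N). Next I back off slightly, raise the fingertips to about 102 mm, and roll the generator over along an arc, checking partway.

Emit:
step_arm(targets="0.03 0 0 0 0.5;0 -0.15 0 0 0.5;0 -0.15 0 0 0.5;0 -0.146 0 0 0.5;0 0 0 0 0.5")

```text
time: 5.15
ee_pos: [0.4712, -0.1356, 0.1044]
ee_rot: [[-0.239, 0.004, 0.971], [-0.971, -0.001, -0.239], [-0.0, -1.0, 0.004]]
contact_force: [1.2, 0.4, -0.5]
finger_gap: 0.0707
```

```bash
python3 -c "
from h import *
p=b2w(.0205,-.224);go(p[0],p[1],.102)"
```

```text
t 5.15 tcp [ 0.4712 -0.1356  0.1044] b [ 0.0215 -0.2259] zang -13.84 F [ 1.2  0.4 -0.5] gap 0.0707
shift norm [-0.014  0.016 -0.007]
```

Emit:
step_arm(targets="-0.014 0 0 0 0.5;-0.038 -0.03 0 0 0.5;-0.038 -0.034 0 0 0.5;-0.038 -0.034 0 0 0.5;-0.043 -0.027 0 0 0.5;-0.043 -0.027 0 0 0.5;-0.043 -0.027 0 0 0.5;0 0 0 0 0.5")

```text
time: 5.95
ee_pos: [0.4792, -0.097, 0.129]
ee_rot: [[-0.238, -0.0, 0.971], [-0.971, 0.001, -0.238], [-0.0, -1.0, -0.0]]
contact_force: [-0.9, -2.1, -1.2]
finger_gap: 0.0702
```

```bash
python3 -c "
from h import *
snap('scene','s3');p=b2w(.0205,-.1874);go(p[0],p[1],.1294)
c=load('s3');cv2.imwrite('pics/s3c.png',cv2.resize(c['frame'][100:310,150:460],None,fx=2.5,fy=2.5))"
```

```text
t 6.0 tcp [ 0.4789 -0.0976  0.1288] b [ 0.0199 -0.1872] zang -13.81 F [-0.9 -1.2 -0.9] gap 0.0706
shift norm [ 0.    -0.004  0.004]
```

View pics/s3c.png

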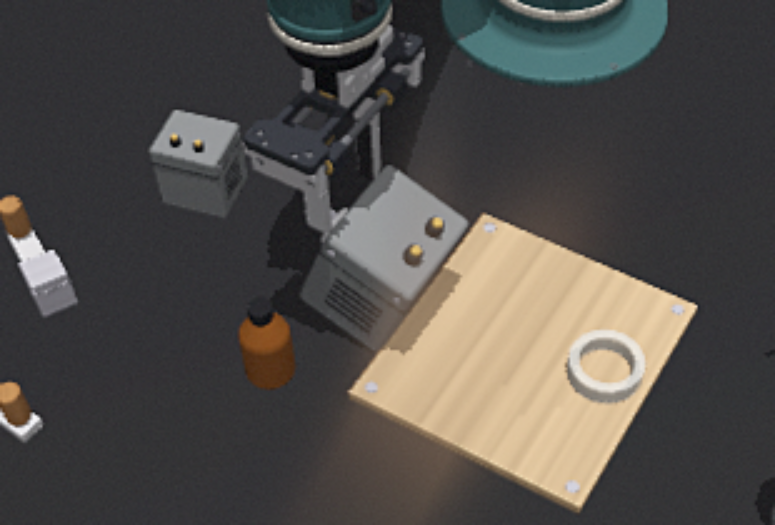

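The generator is tipping cleanly over the fence, at about 25° (crop (390,260)). Continuing the arc to about 65°.

Emit:
step_arm(targets="-0.047 -0.02 0 0 0.5;-0.047 -0.019 0 0 0.5;-0.048 -0.018 0 0 0.5;-0.05 -0.012 0 0 0.5;-0.05 -0.01 0 0 0.5;-0.05 -0.009 0 0 0.5;-0.05 -0.003 0 0 0.5;-0.05 -0.002 0 0 0.5;-0.05 0 0 0 0.5;-0.05 0.004 0 0 0.5;-0.05 0.006 0 0 0.5;0 0 0 0 0.5;0 0 0 0 0.5")

```text
time: 7.3
ee_pos: [0.4984, -0.0193, 0.1413]
ee_rot: [[-0.239, -0.0, 0.971], [-0.971, 0.0, -0.239], [0.0, -1.0, -0.0]]
contact_force: [-0.5, 0.2, -0.4]
finger_gap: 0.0704
```

```bash
python3 -c "
from h import *
snap('scene','s4');p=b2w(.0205,-.1874);go(p[0],p[1],.1294)
c=load('s4');cv2.imwrite('pics/s4c.png',cv2.resize(c['frame'][100:310,150:460],None,fx=2.5,fy=2.5))"
```

```text
t 7.35 tcp [ 0.4984 -0.0195  0.1413] b [ 0.0198 -0.1068] zang -13.87 F [ 0.8  0.1 -0.2] gap 0.0702
shift norm [0.537 0.08  0.003]
```

View pics/s4c.png

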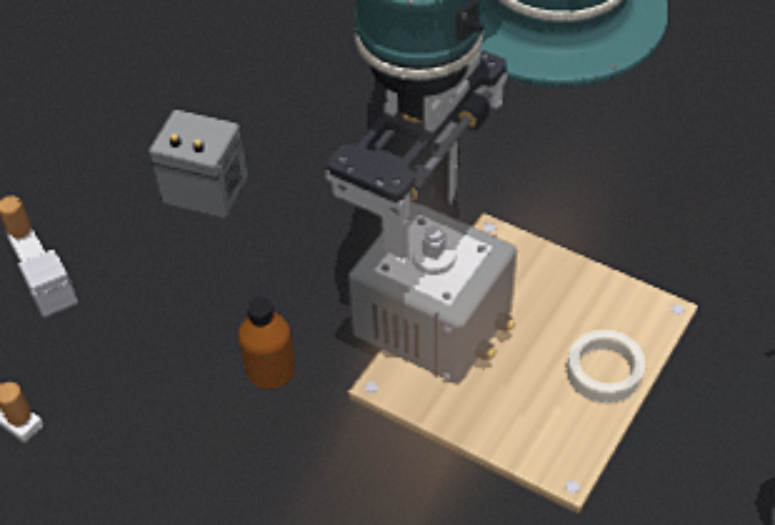

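The generator lies on its back with the shaft up (crop (433,240)). Rising and backing off to measure the shaft.

Emit:
step_arm(targets="0 -0.2 0 0 0.5;0 -0.2 0 0 0.5;0 -0.2 0 0 0.5;0.2 -0.1 0 0 0.5;0.2 -0.1 0 0 0.5;0.2 0 0 0 0.5;0 0 0 0 0.5;0 0 0 0 0.5")

```text
time: 8.15
ee_pos: [0.4767, -0.1072, 0.2614]
ee_rot: [[-0.241, -0.0, 0.97], [-0.97, 0.0, -0.241], [-0.0, -1.0, -0.0]]
contact_force: [0.5, 0.3, 0.4]
finger_gap: 0.0708
```

```bash
python3 -c "
from h import *
snap('wrist','w5');snap('scene','s5');snap('top','t5');go(0.5,0,.2)
for t in ('t5','s5','w5'):
    c=load(t);P=cloud(c);X,Y,Z=[P[...,i] for i in range(3)]
    for nm,lo,hi in (('face',.104,.1125),('collar',.115,.1215),('tip',.137,.151)):
        m=(X>.38)&(X<.6)&(Y>-.16)&(Y<.1)&(Z>lo)&(Z<hi)
        n,l,st,ce=cv2.connectedComponentsWithStats(m.astype(np.uint8));
        if n<2: continue
        k=1+np.argmax(st[1:,4]);q=P[l==k];r=cv2.minAreaRect(q[:,:2].astype(np.float32));print(t,nm,len(q),np.median(q[:,2]).round(4),np.round(r[0],4),np.round(r[1],4),round(r[2],1),q.mean(0).round(4),'b',w2b(r[0]).round(4))
        if nm=='face':
            A=np.c_[q[:,:2],np.ones(len(q))];print('  slope',np.linalg.lstsq(A,q[:,2],rcond=None)[0][:2])
"
```

```text
t 8.3 tcp [ 0.477  -0.1058  0.2613] b [ 0.02   -0.1957] zang -13.8 F [ 0.1  0.4 -0.8] gap 0.0707
shift norm [-0.722  0.409 -0.019]
t5 face 1506 0.1076 [ 0.5015 -0.0052] [0.1187 0.1089] 75.9 [ 0.5008 -0.0048  0.1078] b [ 0.0194 -0.0921]
  slope [-0.00093107  0.00051874]
t5 collar 116 0.1177 [ 0.5023 -0.0056] [0.038  0.0367] 47.6 [ 0.5006 -0.0055  0.1178] b [ 0.0203 -0.0923]
t5 tip 35 0.1439 [ 0.5015 -0.005 ] [0.0139 0.0145] 80.7 [ 0.5012 -0.0051  0.1438] b [ 0.0193 -0.092 ]
s5 face 1597 0.1097 [ 0.5049 -0.0049] [0.1199 0.1124] 75.9 [ 0.5108 -0.0031  0.1095] b [ 0.0226 -0.091 ]
  slope [-0.00638298 -0.00264886]
s5 collar 120 0.1193 [ 0.5058 -0.0058] [0.0366 0.0362] 15.6 [ 0.5107 -0.0047  0.1189] b [ 0.0236 -0.0917]
s5 tip 56 0.1449 [ 0.505 -0.005] [0.0149 0.0185] 66.0 [ 0.5064 -0.0051  0.1444] b [ 0.0228 -0.091 ]
w5 face 14879 0.1074 [ 0.5049 -0.005 ] [0.1177 0.1105] 76.1 [ 0.5053 -0.0024  0.1074] b [ 0.0226 -0.0911]
  slope [ 0.00135728 -0.00084431]
w5 collar 1282 0.1172 [ 0.5047 -0.0049] [0.0389 0.039 ] 20.5 [ 0.5045 -0.0053  0.1172] b [ 0.0224 -0.091 ]
w5 tip 365 0.1448 [ 0.5044 -0.0051] [0.0153 0.0154] 76.1 [ 0.5043 -0.0052  0.1436] b [ 0.0222 -0.0913]
```

View pics/w5.png

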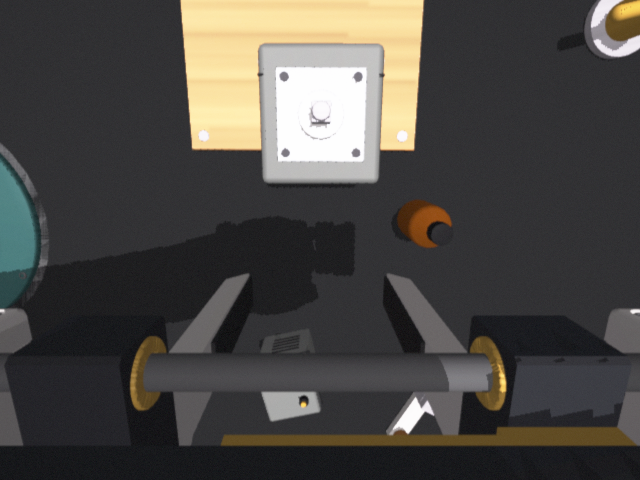

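View pics/t5.png

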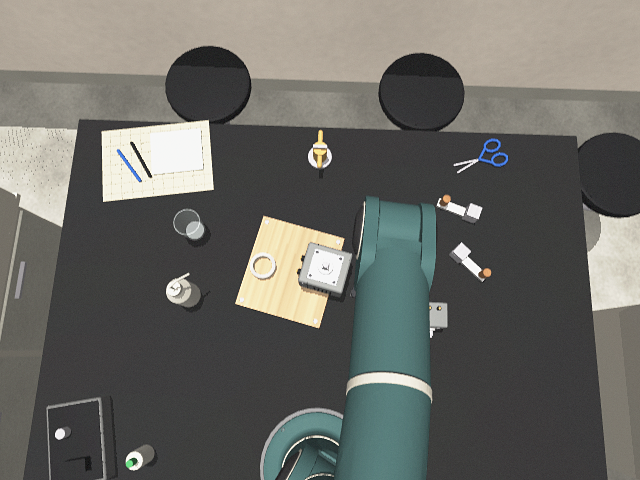

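All three views agree: the shaft is at about (0.504,-0.005), the collar at z=0.117–0.119, and the generator is flat and square to the board (76°). Next, the crank.

Emit:
step_arm(targets="0 0 0 0.088 0.5;0 0 0 0.088 0.6;0 0 0 0.088 0.6;0 0 0 0.088 0.6;0 0 0 0 0.6")

```text
time: 8.8
ee_pos: [0.477, -0.1059, 0.2612]
ee_rot: [[-0.697, -0.0, 0.717], [-0.717, 0.0, -0.697], [0.0, -1.0, -0.0]]
contact_force: [-0.7, 0.3, -0.2]
finger_gap: 0.0754
```

```bash
python3 -c "
from h import *
go(.514,-.4365,.2)"
```

```text
t 8.8 tcp [ 0.477  -0.1059  0.2612] b [ 0.02   -0.1957] zang -44.19 F [-0.7  0.3 -0.2] gap 0.0754
shift norm [1.409 0.408 1.713]
```

Emit:
step_arm(targets="0.176 0.051 0.214 0 0.6;0.176 0.051 0.214 0 0.6;0.176 0.051 0.214 0 0.6;0.176 0.051 0.214 0 0.6;0.176 0.051 0.214 0 0.6;0.176 0.051 0.214 0 0.6;0.176 0.051 0.214 0 0.6;0.176 0.051 0.214 0 0.6;0 0 0 0 0.6;0 0 0 0 0.6")

```text
time: 9.8
ee_pos: [0.5143, -0.437, 0.1992]
ee_rot: [[-0.694, -0.001, 0.72], [-0.72, 0.001, -0.694], [-0.0, -1.0, -0.002]]
contact_force: [0.1, 0.9, 0.6]
finger_gap: 0.0746
```

```bash
python3 -c "
from h import *
snap('wrist','w6');go(.57,-.379,.012)
c=load('w6');P=cloud(c);X,Y,Z=[P[...,i] for i in range(3)]
for nm,lo,hi in (('hub',.042,.05),('han',.053,.062),('arm',.009,.0155)):
    m=(X>.42)&(X<.63)&(Y>-.52)&(Y<-.33)&(Z>lo)&(Z<hi)
    n,l,st,ce=cv2.connectedComponentsWithStats(m.astype(np.uint8));
    if n<2: continue
    k=1+np.argmax(st[1:,4]);q=P[l==k];r=cv2.minAreaRect(q[:,:2].astype(np.float32));print(nm,len(q),np.median(q[:,2]).round(4),np.round(r[0],4),np.round(r[1],4),round(r[2],1),q.mean(0).round(4))
"
```

```text
t 9.85 tcp [ 0.5147 -0.436   0.1998] b [ 0.1365 -0.5068] zang -43.91 F [1.6 0.9 0.6] gap 0.0751
shift norm [-0.528  1.253  0.003]
hub 1623 0.0452 [ 0.5721 -0.3791] [0.0359 0.0357] 46.4 [ 0.5725 -0.3789  0.0452]
han 469 0.0568 [ 0.5143 -0.4413] [0.0229 0.0226] 33.4 [ 0.515  -0.4407  0.0566]
arm 1311 0.0112 [ 0.5369 -0.4169] [0.0667 0.0239] 47.7 [ 0.5401 -0.4136  0.0112]
```

View pics/w6.png

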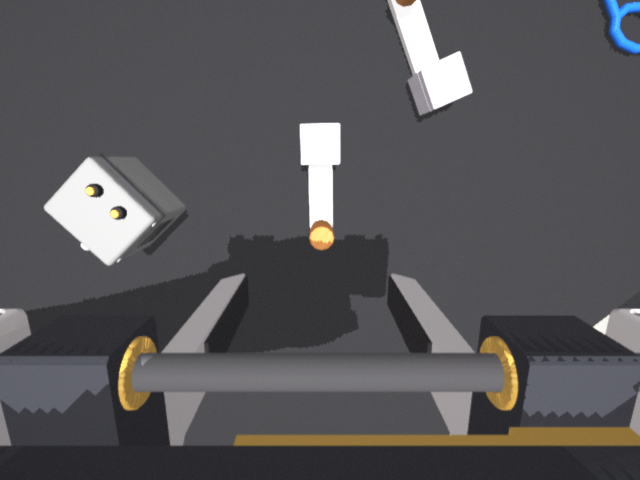

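The wrist view shows the hub top at (320,143), arm straight below it and handle at (321,237), so it lines up with the tool. Going over the hub and down.

Emit:
step_arm(targets="-0.18 0 0.003 0 0.6;-0.18 0 0.003 0 0.6;-0.177 0 0.004 0 0.6;0 0.25 0 0 0.6;0 0.25 0 0 0.6;0 0.25 0 0 0.6;0 0 0 0 0.6")

```text
time: 10.55
ee_pos: [0.5696, -0.3772, 0.0836]
ee_rot: [[-0.693, -0.006, 0.72], [-0.72, 0.004, -0.693], [0.001, -1.0, -0.007]]
contact_force: [-1.6, 0.2, 0.1]
finger_gap: 0.0751
```

```bash
python3 -c "
from h import *
go(.5717,-.379,.012)"
```

```text
t 10.55 tcp [ 0.5696 -0.3772  0.0836] b [ 0.1755 -0.4365] zang -43.91 F [-1.6  0.2  0.1] gap 0.0751
shift norm [-0.002  0.477  0.021]
```

Emit:
step_arm(targets="0 0.16 0.01 0 0.6;0 0.16 0.01 0 0.6;0 0.152 0 0 0.6;0 0 0 0 0.6;0 0 0 0 -0.5;0 0 0 0 -0.5;0 0 0 0 -0.5;0 0 0 0 -0.5;0 0 0 0 -0.5;0 0 0 0 -0.5", newtons=45)

```text
time: 11.55
ee_pos: [0.5736, -0.3823, 0.0172]
ee_rot: [[-0.696, 0.0, 0.718], [-0.718, 0.0, -0.696], [-0.0, -1.0, 0.0]]
contact_force: [-2.0, 1.9, 5.8]
finger_gap: 0.0357
```

```bash
python3 -c "
from h import *
go(.5717,-.379,.012)"
```

```text
t 11.55 tcp [ 0.5736 -0.3823  0.0172] b [ 0.1806 -0.4405] zang -44.12 F [-2.   1.9  5.8] gap 0.0357
shift norm [-0.007  0.035 -0.025]
```

Emit:
step_arm(targets="0 -0.1 0 0 -0.5;0 -0.2 0 0 -0.5;0 -0.3 0 0 -0.5;0 -0.3 0 0 -0.5;0 -0.3 0 0 -0.5;0 -0.3 0 0 -0.5;0 0 0 -0.067 -0.5;0 0 0 -0.067 -0.5;0 0 0 -0.067 -0.5;0 0 0 0 -0.5;0 0 0 0 -0.5")

```text
time: 12.65
ee_pos: [0.5734, -0.3824, 0.2424]
ee_rot: [[-0.454, 0.0, 0.891], [-0.891, 0.0, -0.454], [-0.0, -1.0, 0.0]]
contact_force: [0.3, 0.2, -1.4]
finger_gap: 0.0353
```

```bash
python3 -c "
from h import *
snap('wrist','w7');snap('scene','s7');go(.504,-.005,.25)
c=load('s7');cv2.imwrite('pics/s7c.png',cv2.resize(c['frame'][60:260,60:360],None,fx=2.5,fy=2.5))
"
```

```text
t 12.75 tcp [ 0.5735 -0.3824  0.2421] b [ 0.1805 -0.4406] zang -26.98 F [-0.8  0.9 -0.7] gap 0.0357
shift norm [-2.032 -0.053 -1.554]
```

View pics/w7.png

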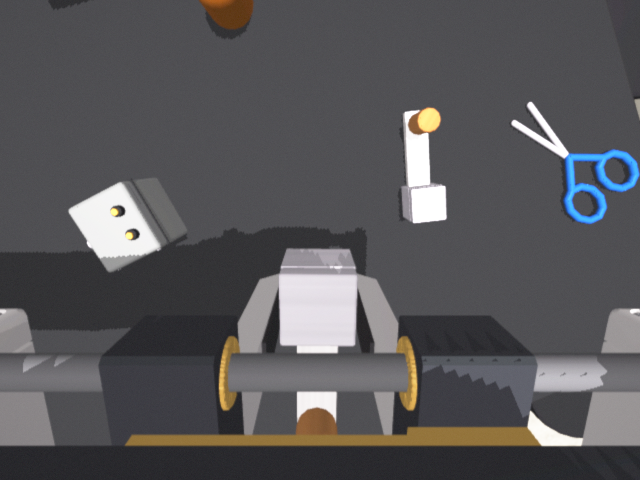

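View pics/s7c.png

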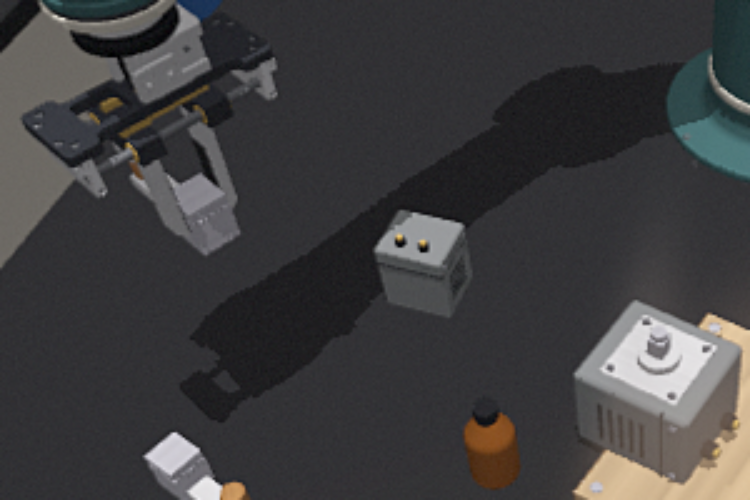

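The crank is held with the hub at wrist (318,295). I'll measure where the hub sits relative to the TCP, and its tilt.

```bash
python3 -c "
from h import *
c=load('w7');P=cloud(c);s=bot.observe();R=s['ee_rot'];p=s['ee_pos']
T=(P-p)@R
m=np.zeros((480,640),bool);m[240:350,270:370]=1
m&=(abs(T[...,2])<.022)&(abs(T[...,0])<.06)&(T[...,1]<.02)&(T[...,1]>-.06)
q=T[m];h,e=np.histogram(q[:,1],bins=20);print(list(zip(e.round(4),h)))
top=q[(q[:,1]<np.percentile(q[:,1],10)+.006)]
r=cv2.minAreaRect(top[:,[0,2]].astype(np.float32));print(r,top[:,1].mean())
A=np.c_[top[:,[0,2]],np.ones(len(top))];print(np.linalg.lstsq(A,top[:,1],rcond=None)[0])
print([np.percentile(top[:,0],k).round(4) for k in (1,5,50,95,99)])
"
```

```text
[(np.float64(-0.0599), np.int64(94)), (np.float64(-0.056), np.int64(118)), (np.float64(-0.052), np.int64(128)), (np.float64(-0.0481), np.int64(154)), (np.float64(-0.0442), np.int64(141)), (np.float64(-0.0403), np.int64(156)), (np.float64(-0.0363), np.int64(136)), (np.float64(-0.0324), np.int64(1791)), (np.float64(-0.0285), np.int64(4104)), (np.float64(-0.0246), np.int64(242)), (np.float64(-0.0206), np.int64(210)), (np.float64(-0.0167), np.int64(230)), (np.float64(-0.0128), np.int64(201)), (np.float64(-0.0089), np.int64(166)), (np.float64(-0.0049), np.int64(160)), (np.float64(-0.001), np.int64(133)), (np.float64(0.0029), np.int64(302)), (np.float64(0.0068), np.int64(140)), (np.float64(0.0108), np.int64(113)), (np.float64(0.0147), np.int64(80))]
((-0.0011513717472553253, 0.00011038221418857574), (0.03600262477993965, 0.043728042393922806), 0.09097113460302353) -0.0313722863051002
[ 0.06054347 -0.05168217 -0.03123362]
[np.float64(-0.0184), np.float64(-0.0167), np.float64(-0.003), np.float64(0.0141), np.float64(0.016)]
```

```bash
python3 -c "
from h import *
c=load('w7');P=cloud(c);s=bot.observe();R=s['ee_rot'];p=s['ee_pos']
T=(P-p)@R
m=np.zeros((480,640),bool);m[240:350,270:370]=1
m&=(abs(T[...,2])<.0165)&(abs(T[...,0])<.03)&(T[...,1]<-.0245)&(T[...,1]>-.034)
q=T[m]
for i in range(4):
    A=np.c_[q[:,[0,2]],np.ones(len(q))];k=np.linalg.lstsq(A,q[:,1],rcond=None)[0];e=q[:,1]-A@k;q=q[abs(e)<max(.0012,2*e.std())]
print(len(q),k,e.std())
r=cv2.minAreaRect(q[:,[0,2]].astype(np.float32));print(r,[np.percentile(q[:,0],k).round(4) for k in (0,1,5,50,95,99,100)])
"
```

```text
4913 [-0.00161384 -0.00086808 -0.02818448] 0.0005288441418987689
((-0.0010210610926151276, 4.338473081588745e-05), (0.03297167271375656, 0.036420658230781555), 89.79248809814453) [np.float64(-0.0193), np.float64(-0.0187), np.float64(-0.0174), np.float64(-0.0019), np.float64(0.0146), np.float64(0.0162), np.float64(0.0172)]
```

The hub is upright in the grip, centred 1 mm off the TCP, with its underside 18 mm below it. Turning to −14° and carrying it over the shaft.

Emit:
step_arm(targets="0 0 0 -0.0757 -0.5;0 0 0 -0.0757 -0.5;0 0 0 0 -0.5")

```text
time: 13.05
ee_pos: [0.5735, -0.3824, 0.2419]
ee_rot: [[-0.238, -0.0, 0.971], [-0.971, 0.0, -0.238], [-0.0, -1.0, -0.0]]
contact_force: [-0.5, 0.1, -1.4]
finger_gap: 0.0355
```

```bash
python3 -c "
from h import *
go(.5043,-.006,.23)"
```

```text
t 13.05 tcp [ 0.5735 -0.3824  0.2419] b [ 0.1805 -0.4405] zang -13.79 F [-0.5  0.1 -1.4] gap 0.0355
shift norm [-2.327  0.08  -1.046]
```

Emit:
step_arm(targets="-0.18 0.006 -0.08 0 -0.5;-0.18 0.006 -0.08 0 -0.5;-0.18 0.006 -0.08 0 -0.5;-0.18 0.006 -0.08 0 -0.5;-0.18 0.006 -0.08 0 -0.5;-0.18 0.006 -0.08 0 -0.5;-0.18 0.006 -0.08 0 -0.5;-0.18 0.006 -0.08 0 -0.5;-0.18 0.006 -0.08 0 -0.5;-0.18 0.006 -0.08 0 -0.5;-0.18 0.006 -0.08 0 -0.5;-0.18 0.006 -0.08 0 -0.5;-0.16 0 -0.08 0 -0.5;0 0 0 0 -0.5;0 0 0 0 -0.5")

```text
time: 14.55
ee_pos: [0.5053, -0.0071, 0.2313]
ee_rot: [[-0.242, 0.0, 0.97], [-0.97, -0.0, -0.242], [-0.0, -1.0, 0.0]]
contact_force: [0.0, -1.6, -1.4]
finger_gap: 0.0357
```

```bash
python3 -c "
from h import *
go(.5043,-.006,.20);snap('wrist','w8');snap('top','t8');snap('scene','s8')
go(.5043,-.006,.185)
c=load('s8');cv2.imwrite('pics/s8c.png',cv2.resize(c['frame'][60:260,200:460],None,fx=3,fy=3))
"
```

```text
t 14.55 tcp [ 0.5053 -0.0071  0.2313] b [ 0.0235 -0.093 ] zang -13.99 F [ 0.  -1.6 -1.4] gap 0.0357
shift norm [-0.005  0.209 -0.008]
t 14.7 tcp [ 0.5054 -0.0081  0.2311] b [ 0.0239 -0.094 ] zang -14.0 F [ 0.5  0.3 -1.2] gap 0.0358
shift norm [-0.012  0.307 -0.011]
```

View pics/w8.png

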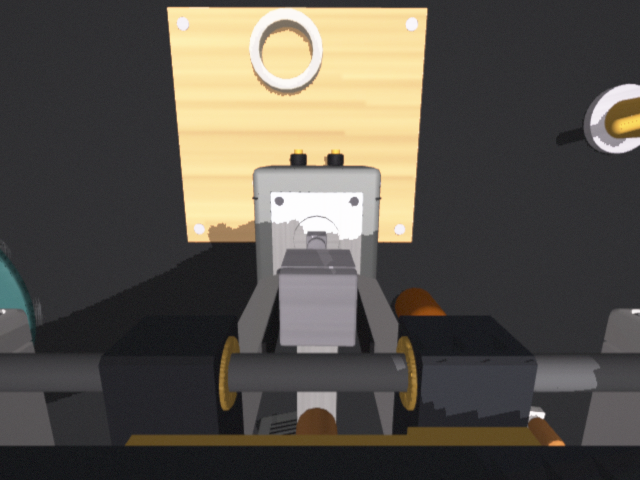

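View pics/s8c.png

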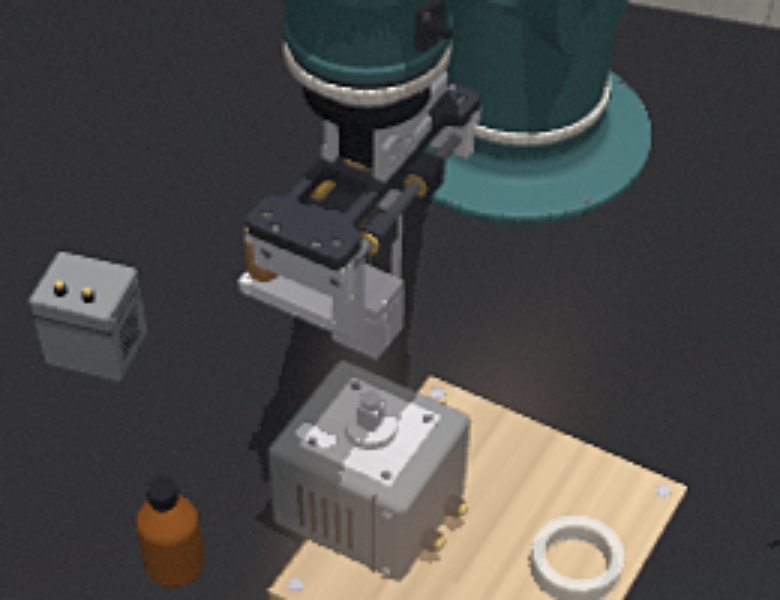

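Wrist view: the shaft at (317,240) and the hub at (318,300) share the same column. Checking the offset numerically in this one image.

```bash
python3 -c "
from h import *
c=load('w8');P=cloud(c);s=bot.observe();R=s['ee_rot'];p=s['ee_pos'];T=(P-p)@R
def rect(m):
    n,l,st,ce=cv2.connectedComponentsWithStats(m.astype(np.uint8));k=1+np.argmax(st[1:,4]);q=T[l==k];r=cv2.minAreaRect(q[:,[0,2]].astype(np.float32));print(len(q),np.round(r[0],4),np.round(r[1],4),round(r[2],2),q.min(0).round(4),q.max(0).round(4))
rect((abs(T[...,1]+.028)<.0015)&(abs(T[...,2])<.0175)&(abs(T[...,0])<.03))
f=(abs(P[...,2]-.1075)<.003)&(P[...,1]>-.2)&(P[...,1]<.1);rect(f)
rect((abs(P[...,2]-.1175)<.003)&(P[...,1]>-.2)&(P[...,1]<.1)&(abs(P[...,0]-.505)<.04))
"
```

```text
5311 [-0.002 -0.   ] [0.0367 0.0349] 0.02 [-0.0204 -0.0295 -0.0175] [ 0.0163 -0.0265  0.0174]
9826 [-0.0126 -0.0011] [0.1004 0.1098] 1.18 [-0.0619  0.1206 -0.0566] [0.0387 0.1266 0.0533]
914 [-0.009  -0.0016] [0.0393 0.028 ] 89.55 [-0.023   0.1107 -0.0213] [0.0052 0.1165 0.018 ]
```

Emit:
step_arm(targets="-0.007 0.15 -0.009 0 -0.5;0 0.15 0 0 -0.5;0 0 0 0 -0.5;0 0 0 0 -0.5")

```text
time: 15.1
ee_pos: [0.5044, -0.0063, 0.1865]
ee_rot: [[-0.24, -0.0, 0.971], [-0.971, 0.0, -0.24], [-0.0, -1.0, -0.001]]
contact_force: [-0.2, 0.7, -1.0]
finger_gap: 0.0355
```

Emit:
step_arm(targets="0 0.03 0 0 -0.5;0 0.03 0 0 -0.5;0 0.03 0 0 -0.5;0 0.03 0 0 -0.5;0 0.03 0 0 -0.5;0 0.03 0 0 -0.5;0 0 0 0 -0.5")

```text
time: 15.8
ee_pos: [0.5039, -0.0058, 0.1585]
ee_rot: [[-0.239, -0.001, 0.971], [-0.971, 0.0, -0.239], [0.0, -1.0, -0.001]]
contact_force: [-0.5, -0.9, -1.7]
finger_gap: 0.0356
```

Free over the round end. Continuing onto the square.

Emit:
step_arm(targets="0 0.02 0 0 -0.5;0 0.02 0 0 -0.5;0 0.02 0 0 -0.5;0 0 0 0 -0.5")

```text
time: 16.2
ee_pos: [0.504, -0.0058, 0.1497]
ee_rot: [[-0.239, -0.001, 0.971], [-0.971, 0.0, -0.239], [0.0, -1.0, -0.001]]
contact_force: [-0.2, -0.2, -1.1]
finger_gap: 0.0355
```

Emit:
step_arm(targets="0 0.02 0 0 -0.5;0 0.02 0 0 -0.5;0 0.02 0 0 -0.5;0 0.02 0 0 -0.5;0 0 0 0 -0.5")

```text
time: 16.7
ee_pos: [0.5039, -0.0058, 0.1376]
ee_rot: [[-0.239, -0.001, 0.971], [-0.971, 0.0, -0.239], [0.0, -1.0, -0.001]]
contact_force: [-1.6, 0.8, -1.1]
finger_gap: 0.0357
```

It has dropped over the square with no force. Pressing the last 2 mm to the collar.

Emit:
step_arm(targets="0 0.01 0 0 -0.5;0 0.01 0 0 -0.5;0 0.005 0 0 -0.5;0 0 0 0 -0.5")

```text
time: 17.1
ee_pos: [0.5043, -0.0058, 0.1351]
ee_rot: [[-0.239, 0.0, 0.971], [-0.971, -0.0, -0.239], [0.0, -1.0, 0.0]]
contact_force: [-6.4, -0.7, 15.6]
finger_gap: 0.0359
```

Seated, with 15.6 N on the collar at the expected height. Releasing and rising straight up.

Emit:
step_arm(targets="0 -0.005 0 0 -0.3;0 0 0 0 0.3;0 0 0 0 0.3;0 0 0 0 0.3;0 0 0 0 0.3;0 0 0 0 0.3;0 -0.1 0 0 0.3;0 -0.2 0 0 0.3;0 -0.2 0 0 0.3;0 -0.2 0 0 0.3;0.2 0 0 0 0.3;0.2 0 0 0 0.3;0.2 0 0 0 0.3;0.2 0 0 0 0.3;0 0 0 0 0.3;0 0 0 0 0.3")

```text
time: 18.7
ee_pos: [0.4754, -0.1225, 0.2401]
ee_rot: [[-0.24, -0.0, 0.971], [-0.971, 0.0, -0.24], [-0.0, -1.0, -0.0]]
contact_force: [0.3, 0.8, 0.0]
finger_gap: 0.0611
```

```bash
python3 -c "
from h import *
go(.5,0,.2);snap('wrist','w9');snap('scene','s9');snap('top','t9')
for t in ('w9','t9','s9'):
    c=load(t);P=cloud(c);X,Y,Z=[P[...,i] for i in range(3)]
    for nm,lo,hi in (('hub',.159,.169),('face',.104,.1115),('arm',.126,.134),('handle',.172,.180)):
        m=(X>.4)&(X<.6)&(Y>-.16)&(Y<.1)&(Z>lo)&(Z<hi)
        n,l,st,ce=cv2.connectedComponentsWithStats(m.astype(np.uint8))
        if n<2: print(t,nm,'none');continue
        k=1+np.argmax(st[1:,4]);q=P[l==k];r=cv2.minAreaRect(q[:,:2].astype(np.float32));A=np.c_[q[:,:2],np.ones(len(q))];print(t,nm,len(q),np.median(q[:,2]).round(4),np.round(r[0],4),np.round(r[1],4),round(r[2],1),np.linalg.lstsq(A,q[:,2],rcond=None)[0][:2].round(3))
c=load('s9');cv2.imwrite('pics/s9c.png',cv2.resize(c['frame'][60:310,200:530],None,fx=2.4,fy=2.4))
"
```

```text
t 18.7 tcp [ 0.4754 -0.1225  0.2401] b [ 0.0225 -0.2122] zang -13.89 F [0.3 0.8 0. ] gap 0.0611
shift norm [-0.832  0.267 -0.037]
w9 hub 3132 0.1632 [ 0.5044 -0.005 ] [0.0359 0.0358] 75.2 [0.002 0.004]
w9 face 14690 0.1074 [ 0.5042 -0.005 ] [0.1183 0.1105] 75.4 [ 0.001 -0.001]
w9 arm 2349 0.1292 [ 0.4918 -0.0529] [0.0638 0.0356] 75.3 [-0.     0.004]
w9 handle 840 0.1749 [ 0.483  -0.0869] [0.0225 0.0226] 3.1 [-0.009 -0.017]
t9 hub 200 0.163 [ 0.5017 -0.0052] [0.0357 0.0364] 75.1 [-0.005  0.003]
t9 face 1258 0.1077 [ 0.5013 -0.0047] [0.1187 0.1094] 76.0 [-0.     0.001]
t9 arm 198 0.1297 [ 0.4886 -0.0535] [0.0637 0.0247] 74.3 [-0.033 -0.004]
t9 handle 55 0.1753 [ 0.4803 -0.0862] [0.0225 0.0173] 2.0 [-0.022  0.047]
s9 hub 236 0.1652 [ 0.5042 -0.0051] [0.0364 0.0386] 75.3 [-0.03  -0.014]
s9 face 1100 0.1092 [ 0.5044 -0.0051] [0.1205 0.1113] 76.3 [-0.012 -0.006]
s9 arm 215 0.1313 [ 0.4889 -0.0644] [0.075  0.0264] 75.7 [-0.074  0.019]
s9 handle 76 0.1772 [ 0.4837 -0.0872] [0.0267 0.0202] 18.7 [-0.063  0.044]
```

View pics/s9c.png

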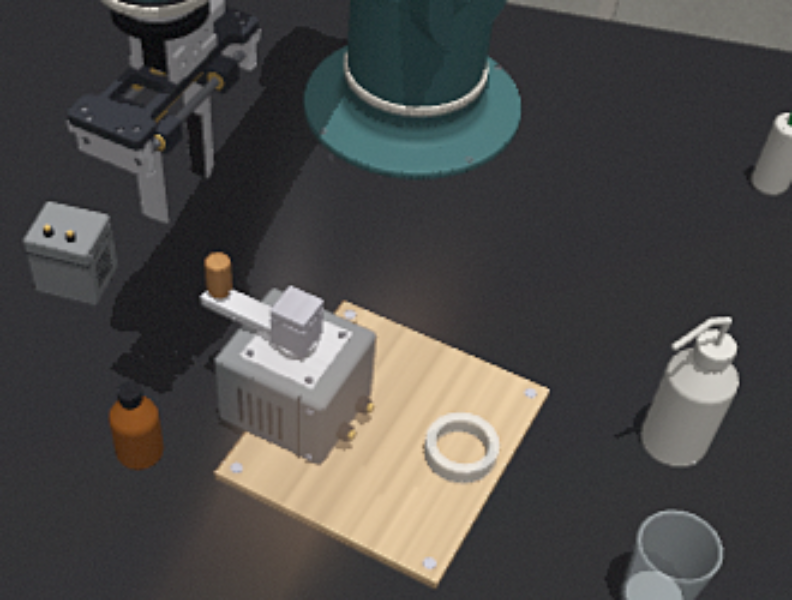

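View pics/w9.png

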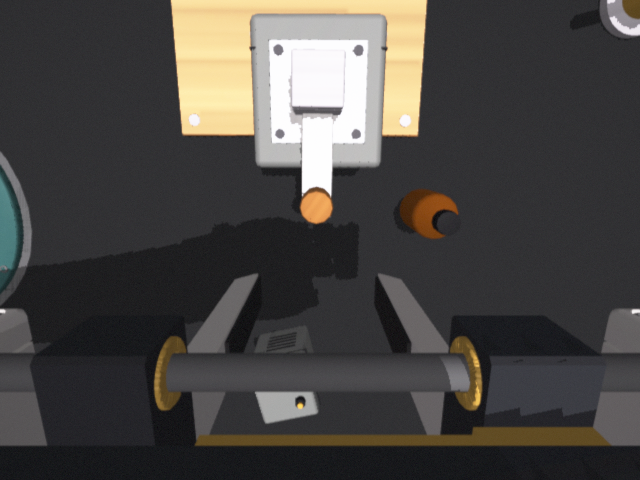

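The hub top is at 0.163, so the underside is at 0.117, on the collar. The hub is level and centred within 1 mm, the gripper is clear, and the bystanders are where they were. Handing in.

```bash
python3 -c "
from rig import bot
print(bot.hand_in(),bot.observe()['time'])"
```

```text
the job is handed in; nothing more can be done
the job is handed in; nothing more can be done
```

The crank is fitted to the generator and the job is handed in at about 19 s of the 48 s allowed. The hand-in gives no verdict.

**What I did:** I pushed the larger generator square against the fence with two fingers straddling its shaft. I then rolled it over the edge onto its back. I gripped the nearer crank by its hub, lowered it over the square shaft in line, pressed it onto the collar (15.6 N), and let go.

**Last checks:**
- **Generator:** it lies flat on its back, with the front face at 107.5 mm and level.
- **Crank:** the hub top is at 163 mm, which puts its underside on the collar at about 117 mm. It is level, handle up, and centred within about 1 mm in the wrist and scene views.
- **Surroundings:** the gripper was clear, and the reagent bottle, wash bottle, beaker and tape looked unmoved in the pictures. I did not measure their positions again at the end.

No check failed. The top camera disagreed with the other two by about 3 mm in x. The scene camera's heights were about 2 mm higher. Both are about the stated calibration error.

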